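# Shut the grooming cabinet and bolt it past the spring lock pin

### The arm

A 6-joint arm with a two-finger parallel gripper is mounted at the origin on the work surface. World frame = base frame: x ahead of the robot, y to its left, z up, the work surface at z = 0. Lengths are in mm, angles in rad, forces in N, time in s.
With the tool pointing down it reaches from about 275 to 1000 mm from the base axis. Payload 8.4 kg.
Tool frame: the origin (TCP) lies between the finger pads; the fingertips stand 11 mm ahead of it and the grasp point (between the pads) lies 8 mm behind it; z points along the fingers, y is the direction in which the jaws open and shut (so a half turn about z gives the same grasp; the last joint's range is limited). The gripper opens to 85 mm and grips with 20 to 120 N. Pads are 22 mm wide; open, the fingers measure 114 mm over their backs; the gripper's body (76 mm by 85 mm) begins 54 mm behind the grasp point. The pads swing forward as they close: fully open they stand 13 mm farther back than shut.
Start: joints at [1.124, 0.353, 1.633, -0, 1.155, -0.002], TCP at [268.922, 564.189, 242.281] pointing down, gripper open.
Joint ranges: [-2.63, 2.63], [-0.92, 2.1], [0.06, 2.66], [-1.3, 4.44], [0, 2.69], [-3.02, 3.02]. Speed limits (rad/s): [2.22, 2.22, 2.79, 3.14, 3.14, 3.14].

### API

Orientations are given as [roll, pitch, yaw] about the fixed x, y, z axes, in that order (R = Rz(yaw) Ry(pitch) Rx(roll)).
In Python, from rig import r, eyes gives the robot as it stands. The module is installed in compiled form; this text tells all that it offers.
- The arm moves only by the tool servo_tool, never from a script. Its argument "rows" is a list of rows, each a list of 3 entries, a list of its own where there are three numbers: the shift along the world's x, y, z in cm, then the turn about the world's z in rad, then the finger opening in cm, from 0 to 8.54. A call has 1 to 5 rows; each row shifts and turns the commanded pose from where the row before left it; what a row does not reach is not made up. A row lasts 1/12 s, in which the tool goes at most 41.7 mm and 7.16 degrees, less where a joint would pass 70% of its speed; a pose out of reach is approached as far as the arm can. A call is refused whole if a number of a shift passes 4.17 or a number of a turn 0.125, either way. A call with a gripper value outside its range is refused whole. The fingers move at their own pace and stop on an object; "squeeze" is the grip in N (left out, the last holds). Time passes only in rows, so rows that do not move let the fingers close. It gives the time, the measured TCP pose, the force and the opening at its end, in the units of the state.
- r.sense(): the state, without advancing time (a new reading comes with each control period).
- eyes.grab_frame(name): name is "side" or "top"; returns a dict with "frame" (480x640x3 uint8, red, green, blue), "depth" (480x640 float32, mm along the optical axis (not along the pixel's ray), 0 where there is no reading), "vertical_fov" (degrees; the focal length in pixels is half the picture's height over the tangent of half this angle, whatever the lens; pixels are square), "cx", "cy" (the principal point, pixels), "D" ([k1, k2, p1, p2, k3] as OpenCV has them; the pictures are not rectified), "camera_from_world" (4x4, takes a point from world to camera coordinates). Camera axes: x right, y down, z forward; pixel columns grow to the right and rows downward; lengths in mm; the calibration is good to about 2 mm. A picture is of the moment at which its call begins.
- r.sign_off(): hands the job in, once; it reports no verdict.
The state is a dict: "clock": time; "qpos": joint angles; "qvel": joint speeds; "joint_efforts": joint torques, N m; "eef_pos": TCP position; "tcp_rot": TCP orientation; "contact_force": force on the tool from outside, world axes, zero at the start; "wrist_torque": the same for the moment, N m; "opening": opening from 0.0 (shut) to 1.0 (fully open).
Only numpy, scipy, OpenCV 4.12 (cv2) and the standard library are available. Lean on these libraries where they do the work, as an engineer would, in place of code of your own. Each camera call takes 0.05 s, during which the arm holds its last target.

### The job

Push the small walnut cabinet door fully shut with a fingertip, then press the red spring thumb plate down with the fingertips and keep it held down while you push the steel bolt by its thumb tab all the way through the staple on the door. Let go so that the plate springs back up and the pin locks the bolt. Only push and press: do not pinch the door or the tab, and leave the grooming things where they lie.

Things in the scene. Friction and masses are not known exactly. Their poses are not given: they have to be found in the camera images.
- cabinet: Walnut cabinet fixed on the desk, 220 mm deep (its x), 340 wide (y), 180 high; origin at the centre of its underside, z up. Its front faces its own -x, roughly towards the robot. The +y half is an open shelf, the -y half is closed by the door. A slide bolt with a red release plate is screwed on its top near the front edge. The mm coordinates below are in this frame.
- door (a joint): Door angle (rad): 0 fully shut, grows as the free edge swings out to -x; starts ajar at 0.3 to 0.6. Upright hinge line at x -111, y -168. Plain panel without a knob, 14 mm thick, outer face 14 mm in front of the hinge line, free edge 168 mm from it, from 17 to 177 mm above the desk. Friction of about 0.4 N at the free edge keeps it where it is left.
- door_push (a point): A good place to push: on the door's outer face, 125 mm from the hinge line, 150 mm above the desk (27 mm below the door's top edge). Moves with the door; its x axis is the push direction (into the cabinet), its y axis points from the hinge to the free edge.
- staple (a point): Centre of the opening of the steel staple that stands over the cabinet top, carried by a strap on the door's top edge. Outside 27 mm (x) by 9 mm (y), its top 19 mm above the cabinet top. Opening 21 mm wide: the bar has 2.5 mm to spare each side and enters only if the door is fully shut. Moves with the door.
- bolt (a joint): Travel (m) of the bolt along -y: 0 drawn back (start), 0.034 fully home at its stop, 10 mm through the staple; friction about 1.2 N. A spring lock pin under the bar stands in a hole of the bar and locks it at 0 and again at 0.034, unless the red plate is pressed. Flat steel bar along y, 144 x 16 x 5 mm, centre line at x -70, running in two low saddles 11.5 mm high.
- tab_push (a point): Centre of the push face of the bolt's thumb tab (the face that looks to +y; push it to -y); moves with the bolt. The tab is an upright steel plate 46 mm wide in x (from x -78 to -32), 8 mm thick in y, from 24.5 to 52 mm above the cabinet top; this point is 38 mm above it. The tab overhangs the red plate, with 2 mm of air when that is up.
- bolt_tip (a point): Tip of the bolt bar on its centre line, the end nearest the staple, 6 mm above the cabinet top; moves with the bolt. With the bolt drawn back it is 15 mm short of the staple.
- plunger (a joint): Depth (m) to which the red plate and its lock pin are pressed: 0 up, 0.008 at the bottom stop. Spring: 3.5 N to start, 7 N at the bottom. The pin clears the bar from a depth of 0.006. While the bar lies over the pin it cannot rise; it springs up into the second hole when the bolt is fully home and the plate is let go.
- plate_top (a point): Centre of the top face of the red thumb plate; moves with it. 28 mm wide (x), 74 mm long (y 39 to 113); its top is 22.5 mm above the cabinet top when up, 14.5 mm at the bottom, always higher than bar and saddles. It may be pressed anywhere along its length, and a fingertip may slide along it. About 38 mm of it lies free behind the tab's push face at the start.
- vial: Capped frosted glass vial, 27 mm across, 64 mm high, standing on the rear right of the cabinet top; origin under its centre. Leave alone.
- comb: Steel wide-tooth comb, 190 x 36 x 4 mm, lying on the rear of the cabinet top; origin under its middle. Leave alone.
- deshedder: Black plastic deshedding tool, 180 mm long, 64 mm wide, 32 mm high, lying on the desk. Leave alone.
- brush: Round teal silicone palm brush, 86 mm across, 27 mm high, on the desk in front of the open half of the cabinet. Leave alone.
- shampoo: Amber pump bottle, 60 mm across, 170 mm high with its black pump head, standing on the desk at the right. Leave alone.
- balm: White jar with an aluminium lid, 64 mm across, 48 mm high, on the desk. Leave alone.
- clipper: Grey cordless clipper, 180 x 44 x 37 mm, lying on the desk. Leave alone.

How it is judged (in metres and radians):
On the way, in this order (a step that is already met when the one before it is completed fails the run):
1. the door is pushed fully shut while the bolt is still drawn back (value of joint door below 0.02 rad and value of joint bolt below 0.004 m), for 0.2 s.
2. the fingers hold the red plate down while the bolt is on its way (between 10 and 30 mm) (value of joint plunger above 0.005 m and contact force between the fingers and plunger above 1 N and value of joint bolt between 0.01 and 0.03 m), for 0.02 s.
At the end, for the whole second after the job is handed in: The door is shut (within 0.02 rad), the bolt is home through the staple (0.0315 m or more of its 0.034 m travel), and the red plate with its lock pin has sprung back up (less than 2 mm down), all at rest (value of joint door below 0.02 rad and value of joint bolt above 0.0315 m and value of joint plunger below 0.002 m and velocity of joint bolt below 0.005 m/s); the robot touches nothing.
It fails at once if the door is pinched between the fingers (pressed on both faces) instead of pushed (contact force between the fingers and door_c0 above 2 N and contact force between the fingers and door_c2 above 2 N).
It fails at once if the bolt's thumb tab is pinched between the fingers (pressed on both faces) instead of pushed (contact force between the fingers and bolt_c4 above 2 N and contact force between the fingers and bolt_c6 above 2 N).
It fails at once if one of the grooming things is lifted, carried or knocked (moved more than 25 mm) (distance of any of vial, comb, deshedder, brush, shampoo, balm, clipper from where it was at the start of the episode above 0.025 m).
It also fails if it takes over 45 s, if anything falls off the work surface, if the arm or the gripper's body presses on something with over 40 N, if the wrist force passes 120 N, or if a joint passes its speed limit or range.

## Working session

There is one attempt and no reset: what is moved stays moved. The work goes in short steps, Python scripts to look and compute and a tool call to move; the robot and the scene stay as the last step left them, time stands still between calls to the robot, and variables do not carry over. Pictures are saved under pics/ and viewed, and the job is handed in when it is done.

Besides the shell and the picture viewer there is one more tool, called after "Call:" as name(argument=value, ...), one argument or row to a line, values as JSON. servo_tool: Moves the arm, as the interface text tells. Its arguments: {"type":"object","properties":{"rows":{"type":"array"},"squeeze":{"type":"number"}},"required":["rows"]}

```bash
mkdir -p pics
cat > h.py <<'E'
from rig import r, eyes
import numpy as np, cv2
def cam(n):
    d=eyes.grab_frame(n); f=240/np.tan(np.radians(d['vertical_fov'])/2)
    K=np.array([[f,0,d['cx']],[0,f,d['cy']],[0,0,1]]); d['K']=K; d['D']=np.array(d['D'],float); d['T']=np.array(d['camera_from_world']); return d
def save(d,n): cv2.imwrite('pics/'+n,d['frame'][:,:,::-1])
def pts(d,uv):
    """world pts from depth"""
    uv=np.array(uv,float).reshape(-1,2)
    n=cv2.undistortPoints(uv.reshape(-1,1,2),d['K'],d['D']).reshape(-1,2)
    z=np.array([d['depth'][int(round(v)),int(round(u))] for u,v in uv])
    pc=np.c_[n*z[:,None],z]; T=d['T']; return (pc-T[:3,3])@T[:3,:3]
def plane(d,uv,z):
    uv=np.array(uv,float).reshape(-1,2)
    n=cv2.undistortPoints(uv.reshape(-1,1,2),d['K'],d['D']).reshape(-1,2)
    T=d['T']; c=-T[:3,:3].T@T[:3,3]; dr=np.c_[n,np.ones(len(n))]@T[:3,:3]
    return c+dr*((z-c[2])/dr[:,2])[:,None]
def proj(d,P):
    P=np.array(P,float).reshape(-1,3);T=d['T']
    return cv2.projectPoints(P,cv2.Rodrigues(T[:3,:3])[0],T[:3,3],d['K'],d['D'])[0].reshape(-1,2)
E
python3 - <<'E'
from h import *
for n in('side','top'):
    d=cam(n); save(d,n+'0.png'); T=d['T']; print(n,-T[:3,:3].T@T[:3,3],d['vertical_fov'],d['D'],(d['depth']>0).mean())
print(r.sense())
E
```

```text
side [ 252.39051571  227.77164022 1334.93891438] 43.706300568901206 [-0.04785112  0.          0.          0.          0.        ] 0.9959765625
top [ 363.66988549    2.11894294 1492.81224966] 46.320220367847696 [-0.0114611  0.         0.         0.         0.       ] 0.996142578125
{'clock': 0.1, 'qpos': array([ 1.12363072e+00,  3.53578684e-01,  1.63409690e+00, -7.56502919e-06,
        1.15519594e+00, -2.39115552e-03]), 'qvel': array([ 0.00127419, -0.00105653, -0.00240478,  0.00060651,  0.00046332,
        0.00110394]), 'joint_efforts': array([ 1.83527838e-03, -6.06353331e+01, -3.42826617e+01,  8.44297415e-05,
        4.06529551e-03,  5.40954647e-05]), 'eef_pos': array([268.71828564, 563.80227921, 241.62098187]), 'tcp_rot': array([-3.14031376e+00,  3.85912532e-06,  2.69682127e+00]), 'contact_force': array([-0.56094885,  0.34060552,  0.21881239]), 'wrist_torque': array([-0.02505844, -0.00827592, -0.00298981]), 'opening': 0.9985541223484474}
```

View pics/side0.png

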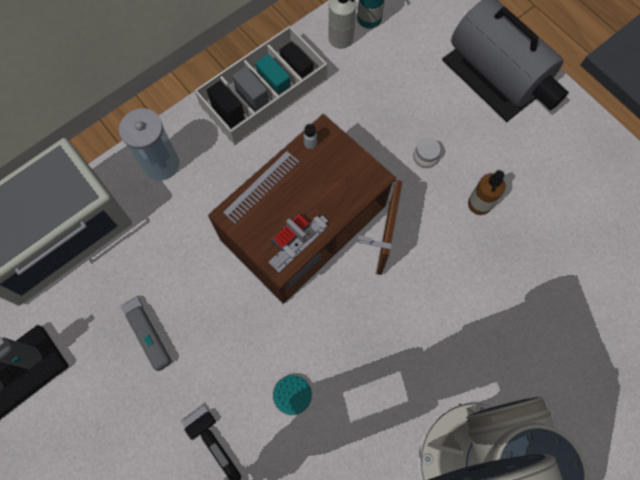

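View pics/top0.png

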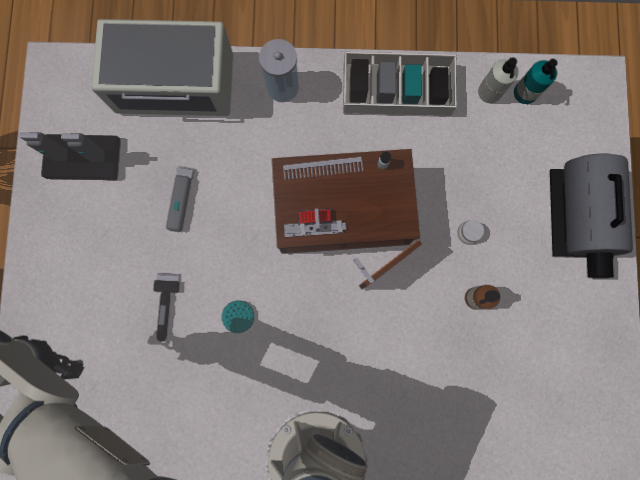

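Top view: cabinet top spans about (273,157)-(419,240), with the bolt at (315,228), the red plate at (315,216) and the door from (419,241) to (362,287). Next I'll measure the cabinet frame.

Run:
```python
from h import *
d=cam('top'); s=cam('side')
cv2.imwrite('pics/topc.png',cv2.resize(d['frame'][140:300,260:430,::-1],None,fx=4.5,fy=3.75*1,interpolation=cv2.INTER_CUBIC))
cv2.imwrite('pics/sidec.png',cv2.resize(s['frame'][110:310,200:420,::-1],None,fx=3,fy=3,interpolation=cv2.INTER_CUBIC))
for d,n in((d,'top'),(s,'side')):
    H,W=480,640
    uu,vv=np.meshgrid(np.arange(W),np.arange(H)); uv=np.c_[uu.ravel(),vv.ravel()]
    P=pts(d,uv).reshape(H,W,3); np.save(n+'P.npy',P)
    m=((abs(P[...,2]-180)<7)&(P[...,0]>250)&(P[...,0]<750)&(abs(P[...,1])<350)).astype(np.uint8)
    hsv=cv2.cvtColor(d['frame'],cv2.COLOR_RGB2HSV)
    m2=cv2.morphologyEx(m,cv2.MORPH_OPEN,np.ones((5,5)))
    nl,l,st,c=cv2.connectedComponentsWithStats(m2); i=1+np.argmax(st[1:,4])
    q=P[l==i]; print(n,'z',np.median(q[:,2]),len(q))
    pl=plane(d,uv[(l==i).ravel()],180)[:,:2].astype(np.float32)
    rc=cv2.minAreaRect(pl); print(rc, cv2.boxPoints(rc))
    red=((hsv[...,0]<6)|(hsv[...,0]>174))&(hsv[...,1]>190)&(hsv[...,2]>110)
    w=uv[red.ravel()]; w=w[(abs(w[:,0]-310)<60)&(abs(w[:,1]-220)<40)]
    q=plane(d,w,202.5); print('red',len(w),w.min(0),w.max(0),q.min(0),q.max(0),q.mean(0), cv2.minAreaRect(q[:,:2].astype(np.float32)))
```

```text
top z 178.2901524603361 9635
((646.6722412109375, -51.49275207519531), (219.6162872314453, 339.0626525878906), 5.389222145080566) [[ 521.42694  106.97589]
 [ 553.27203 -230.58798]
 [ 771.91754 -209.9614 ]
 [ 740.07245  127.60248]]
red 29 [311 210] [329 219] [590.18719898 -15.39116606 202.5       ] [611.59937432  27.10729086 202.5       ] [603.68459752  -9.60774958 202.5       ] ((600.4000854492188, 5.860098838806152), (21.359413146972656, 42.09492111206055), 1.4236845970153809)
side z 180.5152335429015 12895
((649.3948364257812, -51.60502624511719), (220.20059204101562, 340.10040283203125), 5.2530059814453125) [[ 524.18823  107.65088]
 [ 555.3257  -231.02115]
 [ 774.60144 -210.86093]
 [ 743.464    127.8111 ]]
red 235 [274 216] [307 245] [584.55674844 -17.61591468 202.5       ] [613.8376432   54.83980304 202.5       ] [598.16877343  29.00016087 202.5       ] ((599.3834838867188, 18.706802368164062), (25.048198699951172, 70.97884368896484), 5.860574722290039)
```

View pics/topc.png

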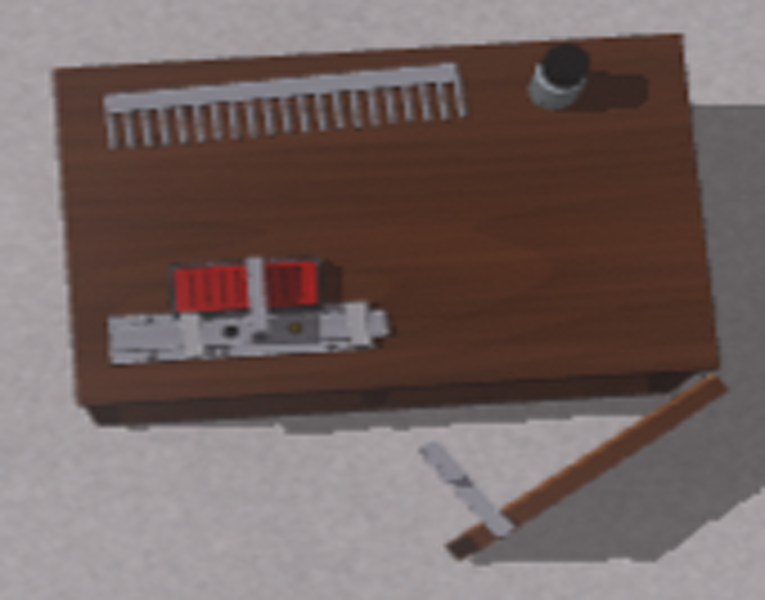

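View pics/sidec.png

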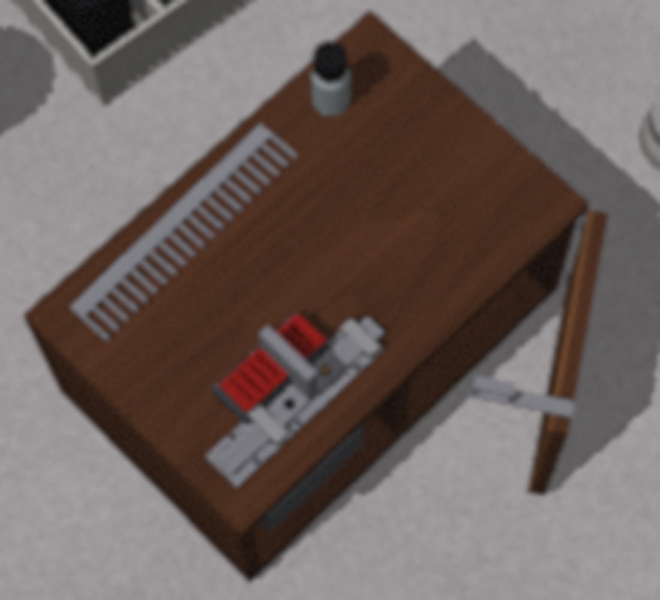

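```bash
cat >> h.py <<'E'
C=np.array([648.,-51.5]); YAW=0.093
Rc=np.array([[np.cos(YAW),-np.sin(YAW)],[np.sin(YAW),np.cos(YAW)]])
def w(x,y): return C+Rc@np.array([x,y])
def c(p): return (np.atleast_2d(p)[:,:2]-C)@Rc
H=w(-111,-168)
def door(P):
    q=c(P.reshape(-1,3)); z=P.reshape(-1,3)[:,2]
    m=(z>165)&(z<184)&(q[:,0]<-112)&(q[:,0]>-300)&(q[:,1]>-190)&(q[:,1]<40)
    return q[m]
E
python3 - <<'E'
from h import *
print('H',H)
for n in('top','side'):
    d=cam(n); P=np.load(n+'P.npy')
    hsv=cv2.cvtColor(d['frame'],cv2.COLOR_RGB2HSV)
    z=P[...,2]; q=c(P.reshape(-1,3)).reshape(480,640,2)
    m=(z>165)&(z<186)&(q[...,0]<-114)&(q[...,0]>-300)&(q[...,1]>-190)&(q[...,1]<60)&(hsv[...,1]>80)
    uv=np.argwhere(m)[:,::-1]
    a=c(plane(d,uv,177)); print(n,len(a),a.min(0),a.max(0))
    vx,vy,x0,y0=cv2.fitLine(a.astype(np.float32),cv2.DIST_HUBER,0,.01,.01).ravel()
    print('angle',np.arctan2(-vx*np.sign(vy),abs(vy)),'mid',x0,y0)
    # steel bits: tab top (z~232) & staple
    m=(z>214)&(z<245)&(abs(q[...,0]+55)<50)&(q[...,1]>30)&(q[...,1]<120)
    uv=np.argwhere(m)[:,::-1]
    if len(uv):
        a=c(plane(d,uv,232)); print('tab',len(a),a.min(0),a.max(0),a.mean(0),np.median(z[m]))
E
```

```text
H [ 553.08116137 -229.08213331]
top 354 [-212.21284509 -170.55328618] [-114.42934563  -28.35942737]
angle 0.58202624 mid -160.19835 -106.11671
tab 71 [-80.58843713  66.90617515] [-33.80075257  74.76709731] [-57.20142569  70.80258827] 230.510229434642
side 466 [-210.1871794  -171.21444787] [-114.5255019   -26.97104076]
angle 0.5768829 mid -158.21585 -103.23573
tab 145 [-79.0532316   66.20309544] [-28.347124    78.69823601] [-53.95623107  72.31451423] 230.89752677064416
```

Door angle is about 0.58 rad and the tab sits where expected (y 67..75), so the frame agrees. Moving to in front of the door.

Call:
servo_tool(
  rows=[
    [[0.9,-4.0,0],-0.0575,0],
    [[0.9,-4.0,0],-0.0575,0],
    [[0.9,-4.0,0],-0.0575,0],
    [[0.9,-4.0,0],-0.0575,0],
    [[0.9,-4.0,0],-0.0575,0],
  ],
  squeeze=40,
)

```text
clock: 0.72
eef_pos: [313.8, 362.4, 242.2]
tcp_rot: [3.142, 0.0, 2.407]
contact_force: [0.8, -0.3, 0.1]
opening: 0.303
```

Call:
servo_tool(
  rows=[
    [[0.9,-4.0,0],-0.0575,0],
    [[0.9,-4.0,0],-0.0575,0],
    [[0.9,-4.0,0],-0.0575,0],
    [[0.9,-4.0,0],-0.0575,0],
    [[0.9,-4.0,0],-0.0575,0],
  ],
)

```text
clock: 1.13
eef_pos: [358.8, 162.4, 242.5]
tcp_rot: [3.141, 0.0, 2.12]
contact_force: [1.4, 0.1, -0.1]
opening: 0.002
```

Call:
servo_tool(
  rows=[
    [[0.9,-4.0,0],-0.0575,0],
    [[0.9,-4.0,0],-0.0575,0],
    [[0.9,-4.0,0],-0.0575,0],
    [[0.9,-4.0,0],-0.0575,0],
    [[0.9,-4.0,0],-0.0575,0],
  ],
)

```text
clock: 1.55
eef_pos: [403.9, -37.9, 242.7]
tcp_rot: [3.141, 0.0, 1.831]
contact_force: [1.0, 1.1, 0.3]
opening: -0.002
```

Call:
servo_tool(
  rows=[
    [[0.9,-4.0,0],-0.0575,0],
    [[0.9,-4.0,0],-0.0575,0],
    [[0.9,-4.0,0],-0.0575,0],
    [[0,0,0],0,0],
  ],
)

```text
clock: 1.88
eef_pos: [432.6, -161.9, 242.8]
tcp_rot: [3.139, 0.003, 1.654]
contact_force: [-0.5, 0.9, 0.4]
opening: -0.002
```

Call:
servo_tool(
  rows=[
    [[0,0,-4.0],0.01,0],
    [[0,0,-4.0],0,0],
    [[0,0,0],0,0],
  ],
)

```text
clock: 2.13
eef_pos: [426.9, -154.7, 156.9]
tcp_rot: [-3.133, -0.004, 1.671]
contact_force: [-1.3, 0.9, 0.0]
opening: 0.004
```

Run:
```python
from h import *
s=cam('side')
cv2.imwrite('pics/s1.png',cv2.resize(s['frame'][110:350,200:480,::-1],None,fx=2.5,fy=2.5,interpolation=cv2.INTER_CUBIC))
t=cam('top')
cv2.imwrite('pics/t1.png',cv2.resize(t['frame'][140:340,260:480,::-1],None,fx=3,fy=3,interpolation=cv2.INTER_CUBIC))
x=r.sense(); print(x['eef_pos'],x['contact_force'])
```

```text
[ 430.0617267  -155.44994944  162.00186954] [-0.54796612 -0.06415804  0.22661624]
```

View pics/s1.png

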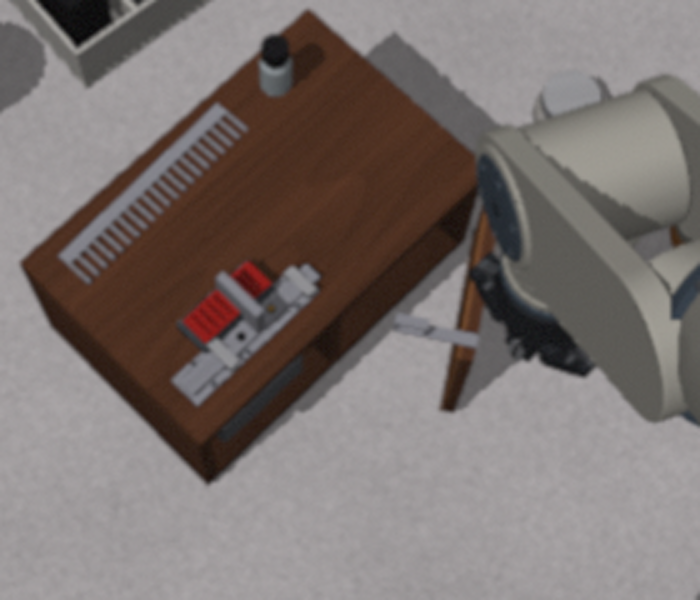

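View pics/t1.png

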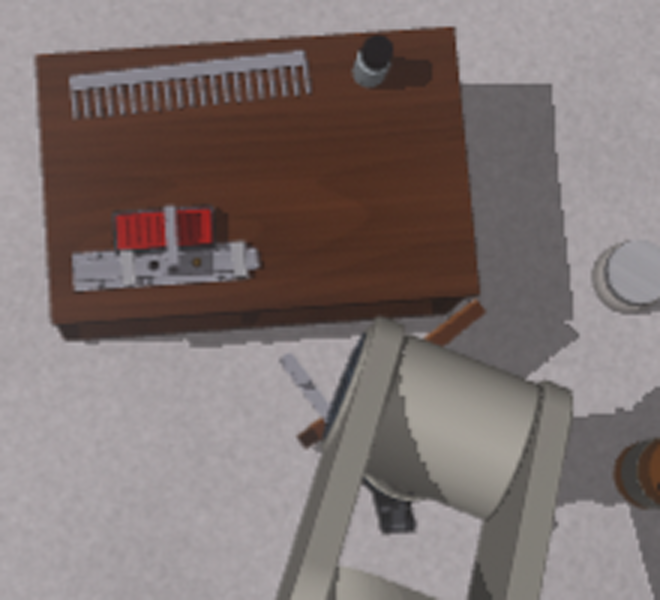

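View: fingers are behind the wrist at (520,320) in the side crop, in front of the door's outer face and clear of it; the staple strap is at (430,330). Pushing gently.

Call:
servo_tool(
  rows=[
    [[1.0,0.37,0],0,0],
    [[1.0,0.37,0],0,0],
    [[1.0,0.37,0],0,0],
    [[1.0,0.37,0],0,0],
    [[1.0,0.37,0],0,0],
  ],
)

```text
clock: 2.65
eef_pos: [482.8, -136.7, 163.2]
tcp_rot: [3.14, 0.001, 1.672]
contact_force: [-0.9, 0.7, 0.2]
opening: 0.003
```

Call:
servo_tool(
  rows=[
    [[0.8,0.3,0],0,0],
    [[0.8,0.3,0],0,0],
    [[0.5,0.2,0],0,0],
    [[0.3,0.1,0],0,0],
    [[0,0,0],0,0],
  ],
)

```text
clock: 3.07
eef_pos: [505.6, -128.1, 162.2]
tcp_rot: [3.141, 0.0, 1.672]
contact_force: [-0.4, 0.4, 0.3]
opening: -0.003
```

```bash
cat > v.py <<'E'
import sys
from h import *
n=sys.argv[1]
s=cam('side')
cv2.imwrite(f'pics/s{n}.png',cv2.resize(s['frame'][110:350,200:480,::-1],None,fx=2.5,fy=2.5,interpolation=cv2.INTER_CUBIC))
t=cam('top')
cv2.imwrite(f'pics/t{n}.png',cv2.resize(t['frame'][140:340,260:480,::-1],None,fx=3,fy=3,interpolation=cv2.INTER_CUBIC))
x=r.sense(); print(x['eef_pos'],x['contact_force'],c(x['eef_pos']),x['clock'],x['tcp_rot'])
E
python3 v.py 2
```

```text
[ 504.7601146  -128.3467512   162.15002233] [-0.17535725 -0.55468761 -1.22418416] [[-149.75734113  -63.2125519 ]] 3.1667 [-3.14127563e+00 -3.61197523e-05  1.67182357e+00]
```

View pics/s2.png

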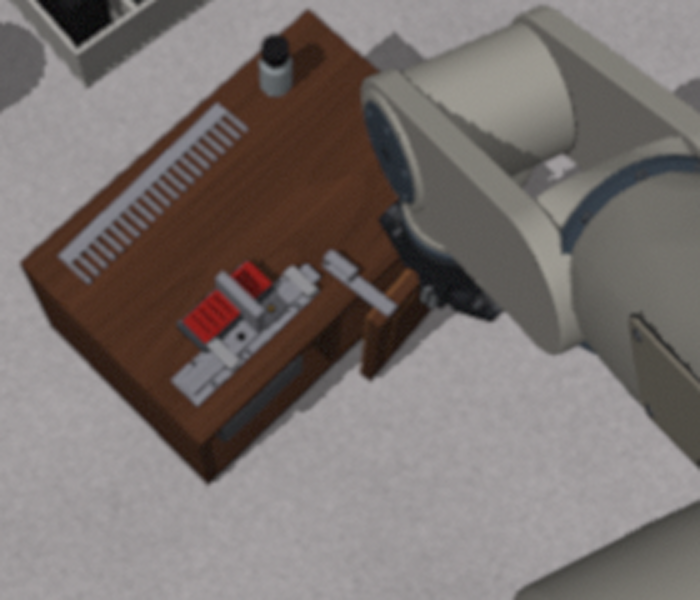

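The door has followed the finger; its free edge is at (370,340) in the crop and it is about 0.15 rad open. Continuing slowly.

Call:
servo_tool(
  rows=[
    [[0.3,0.05,0],0,0],
    [[0.3,0.05,0],0,0],
    [[0.2,0,0],0,0],
    [[0.1,0,0],0,0],
    [[0,0,0],0,0],
  ],
)

```text
clock: 3.58
eef_pos: [514.2, -127.4, 162.3]
tcp_rot: [3.141, 0.0, 1.672]
contact_force: [0.5, -0.2, -0.3]
opening: 0.004
```

Call:
servo_tool(
  rows=[
    [[0.15,0,0],0,0],
    [[0.1,0,0],0,0],
    [[0.0,0,0],0,0],
  ],
)

```text
clock: 3.83
eef_pos: [516.6, -127.3, 162.3]
tcp_rot: [3.141, 0.0, 1.672]
contact_force: [0.6, -0.7, 0.4]
opening: -0.003
```

```bash
python3 v.py 3
```

```text
[ 516.54037038 -127.36174411  162.29073858] [ 0.34889569 -0.54210815 -0.78728198] [[-137.93651869  -63.32578662]] 3.9333 [3.14138327e+00 1.36891875e-04 1.67183250e+00]
```

View pics/s3.png

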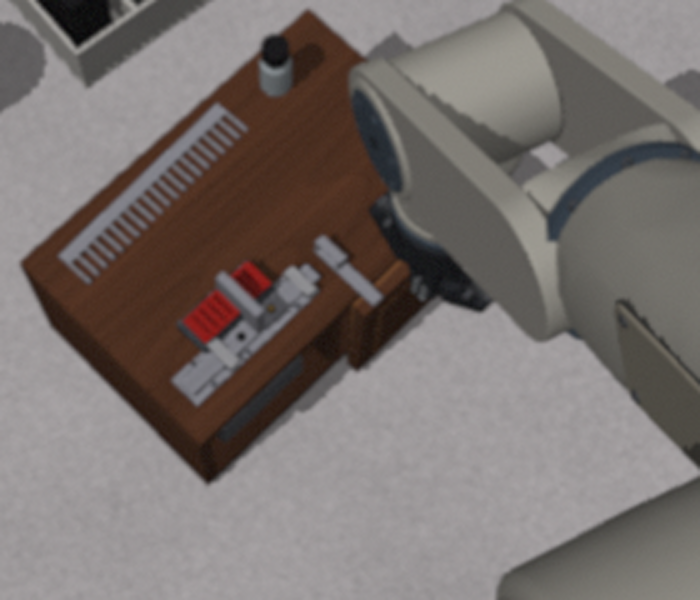

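Still a few degrees open (gap visible near (355,310)). The free edge needs a bit more until the stop force shows.

Call:
servo_tool(
  rows=[
    [[0.2,0,0],0,0],
    [[0.1,0,0],0,0],
    [[0.0,0,0],0,0],
  ],
)

```text
clock: 4.18
eef_pos: [517.1, -127.3, 162.1]
tcp_rot: [-3.137, -0.001, 1.672]
contact_force: [-10.0, -0.2, 8.2]
opening: 0.004
```

Call:
servo_tool(
  rows=[
    [[0.2,0,0],0,0],
    [[0.0,0,0],0,0],
  ],
)

```text
clock: 4.35
eef_pos: [517.3, -127.2, 162.0]
tcp_rot: [-3.133, -0.001, 1.672]
contact_force: [-18.6, -0.9, 15.2]
opening: -0.003
```

```bash
python3 v.py 4
```

```text
[ 517.29417012 -127.21783836  162.02212312] [-17.67849754  -1.61248791  14.59571983] [[-137.17261246  -63.25250511]] 4.45 [-3.13314189e+00 -1.39274677e-03  1.67215052e+00]
```

View pics/s4.png

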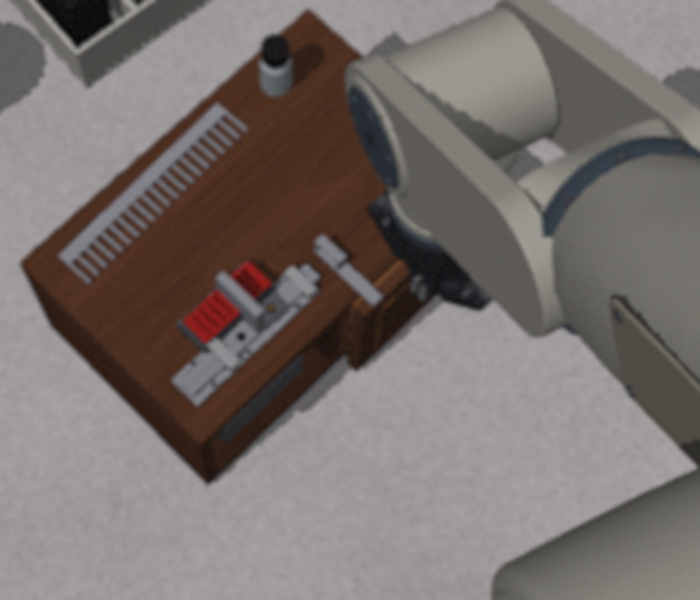

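Stop felt (18 N). Backing off and measuring the door.

Call:
servo_tool(
  rows=[
    [[-0.6,0,0],0,0],
    [[-2.0,0,0],0,0],
    [[-3.0,0,0],0,0],
    [[-3.0,0,0],0,0],
    [[0,0,0],0,0],
  ],
)

```text
clock: 4.87
eef_pos: [430.0, -126.5, 161.4]
tcp_rot: [-3.137, -0.002, 1.672]
contact_force: [-0.8, 0.3, -0.8]
opening: 0.003
```

```bash
python3 v.py 5
python3 - <<'E'
from h import *
for n in('side','top'):
    d=cam(n); uu,vv=np.meshgrid(np.arange(640),np.arange(480)); uv=np.c_[uu.ravel(),vv.ravel()]
    P=pts(d,uv); q=c(P); z=P[:,2]
    hsv=cv2.cvtColor(d['frame'],cv2.COLOR_RGB2HSV).reshape(-1,3)
    # forward edge of walnut/door at top vs y
    m=(z>168)&(z<190)&(q[:,0]>-200)&(q[:,0]<0)&(hsv[:,1]>80)
    a=c(plane(d,uv[m],178))
    for y in range(-165,100,15):
        k=a[abs(a[:,1]-y)<7]
        if len(k): print(n,y,round(k[:,0].min(),1),end='; ')
    print()
    m=(z>181)&(z<205)&(q[:,0]>-160)&(q[:,0]<-40)&(abs(q[:,1]+25)<18)&(hsv[:,1]<60)
    a=c(plane(d,uv[m],190)); 
    if len(a): print('staple',len(a),a.min(0),a.max(0),a.mean(0),cv2.fitLine(a.astype(np.float32),cv2.DIST_HUBER,0,.01,.01).ravel())
E
```

```text
[ 435.17859877 -127.43480584  162.61000669] [ 0.44788146 -0.35046267 -0.17287426] [[-218.95347979  -55.84279046]] 4.9667 [3.14060630e+00 3.46720788e-04 1.67116968e+00]
side -165 -73.3; side -150 -67.5; side -135 -79.2; side -120 -96.5; side -105 -122.6; side -90 -122.9; side -75 -123.1; side -60 -123.4; side -45 -122.5; side -30 -124.1; side -15 -121.9; side 0 -123.5; side 15 -107.8; side 30 -108.3; side 45 -108.5; side 60 -107.7; side 75 -107.9; side 90 -107.2; 
staple 198 [-124.10221309  -26.62024497] [-49.83503351  -8.132966  ] [-83.10905582 -16.35493153] [ 9.9743783e-01 -7.1538880e-02 -8.4444397e+01 -1.6154385e+01]
top -165 -124.1; top -150 -125.8; top -135 -124.8; top -120 -126.1; top -105 -125.1; top -90 -126.2; top -75 -125.5; top -60 -119.7; top -45 -120.3; top -30 -124.7; top -15 -126.1; top 0 -125.1; top 15 -109.7; top 30 -108.8; top 45 -109.9; top 60 -109.0; top 75 -109.8; top 90 -109.3; 
staple 98 [-124.95514561  -23.22944005] [-55.6728391  -10.40819244] [-85.52916075 -16.13781386] [ 9.9999940e-01 -1.0862567e-03 -8.5256538e+01 -1.6170994e+01]
```

View pics/s5.png

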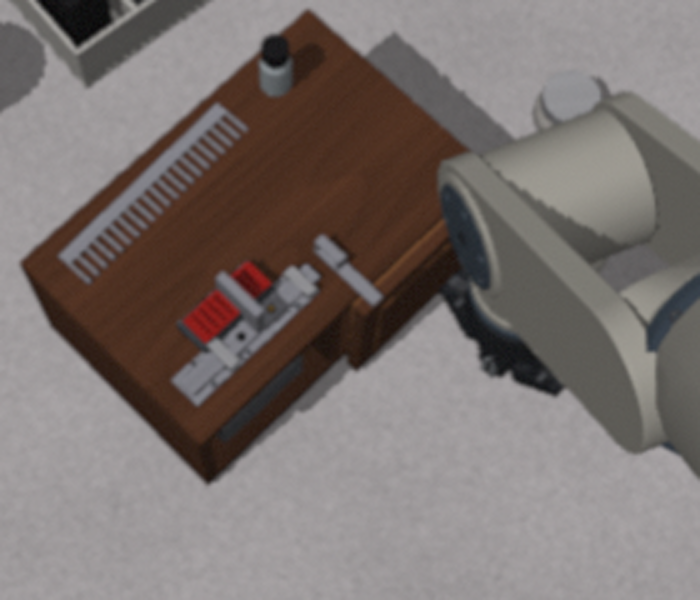

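View pics/t5.png

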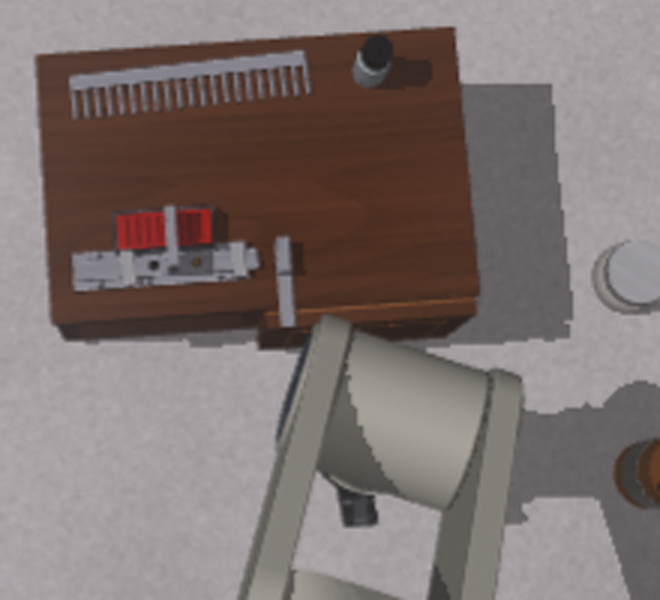

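Door front reads flat (−125 mm) from hinge to free edge in the top view, so it is shut; the staple at (283,255) in the top crop is square to the bolt. Now to above the free part of the plate.

Call:
servo_tool(
  rows=[
    [[0,0,3.8],0,0],
    [[0,0,3.8],0,0],
    [[0,0,3.8],0,0],
    [[0,0,0],-0.008,0],
  ],
)

```text
clock: 5.4
eef_pos: [440.2, -128.4, 283.5]
tcp_rot: [3.131, 0.004, 1.664]
contact_force: [1.9, -1.0, 0.1]
opening: 0.002
```

Call:
servo_tool(
  rows=[
    [[2.7,2.7,0],0,0],
    [[2.7,2.7,0],0,0],
    [[2.7,2.7,0],0,0],
    [[2.7,2.7,0],0,0],
    [[2.7,2.7,0],0,0],
  ],
)

```text
clock: 5.82
eef_pos: [572.8, 9.6, 276.4]
tcp_rot: [3.14, 0.0, 1.664]
contact_force: [0.3, -0.4, -0.1]
opening: 0.002
```

Call:
servo_tool(
  rows=[
    [[2.7,2.8,0],0,0],
    [[0,0,0],0,0],
    [[0,0,0],0,0],
  ],
)

```text
clock: 6.07
eef_pos: [599.3, 37.6, 275.6]
tcp_rot: [3.142, -0.0, 1.667]
contact_force: [-0.4, 0.6, -0.1]
opening: 0.002
```

```bash
python3 v.py 6
```

```text
[597.5744679   35.810011   275.77465261] [ 0.02506406 -0.5001346  -0.58135555] [[-42.09949267  91.61552831]] 6.1667 [-3.14079217e+00  2.15751213e-04  1.66447065e+00]
```

View pics/s6.png

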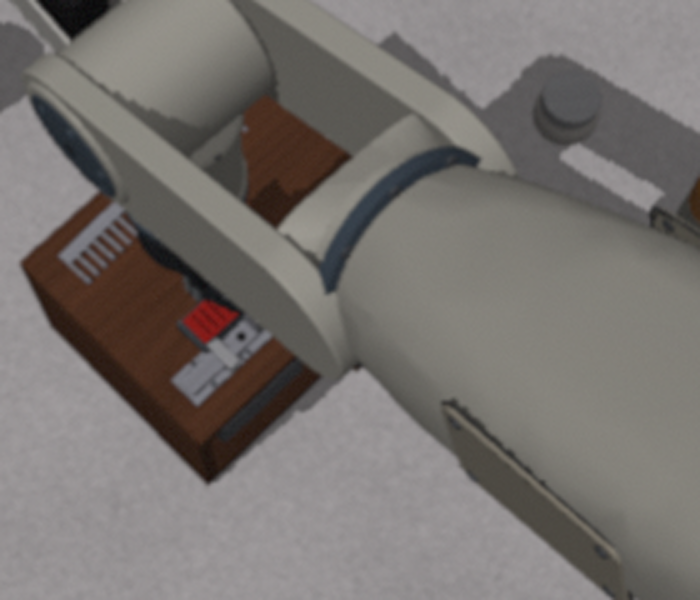

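View pics/t6.png

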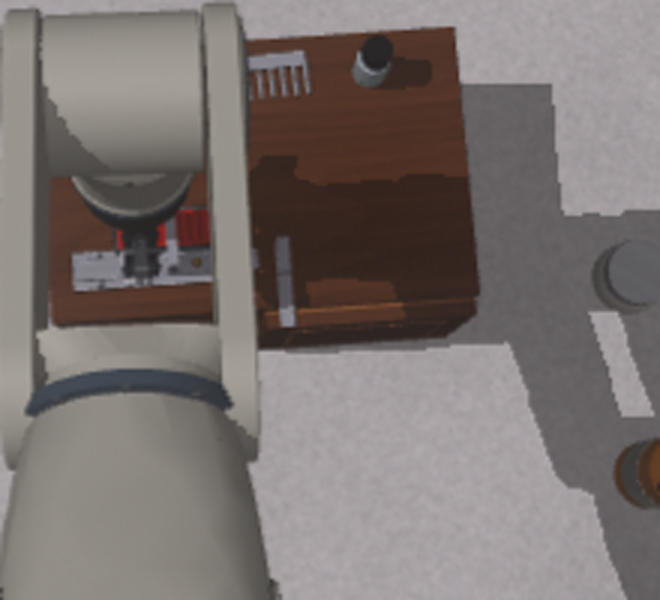

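The fingers (top crop ~(140,265)) are behind the tab (170,235), over the free red part. Descending.

Call:
servo_tool(
  rows=[
    [[0,0,-3.0],0,0],
    [[0,0,-2.0],0,0],
    [[0,0,-0.7],0,0],
    [[0,0,0],0,0],
  ],
)

```text
clock: 6.5
eef_pos: [596.0, 34.8, 217.7]
tcp_rot: [-3.138, -0.0, 1.663]
contact_force: [-0.0, 0.1, 0.2]
opening: 0.004
```

Call:
servo_tool(
  rows=[
    [[0,0,-0.3],0,0],
    [[0,0,-0.3],0,0],
    [[0,0,0],0,0],
  ],
)

```text
clock: 6.75
eef_pos: [597.8, 35.5, 214.0]
tcp_rot: [3.14, 0.0, 1.663]
contact_force: [-0.7, 0.1, -0.2]
opening: 0.001
```

Call:
servo_tool(
  rows=[
    [[0,0,-0.3],0,0],
    [[0,0,-0.2],0,0],
    [[0,0,0],0,0],
  ],
)

```text
clock: 7.0
eef_pos: [598.0, 35.7, 208.8]
tcp_rot: [3.14, 0.0, 1.664]
contact_force: [-0.7, -1.6, 5.1]
opening: -0.003
```

Call:
servo_tool(
  rows=[
    [[0,0,-0.2],0,0],
    [[0,0,0],0,0],
  ],
)

```text
clock: 7.17
eef_pos: [598.0, 35.7, 206.9]
tcp_rot: [3.14, 0.0, 1.664]
contact_force: [-0.6, 0.0, 6.0]
opening: 0.001
```

```bash
python3 v.py 7
```

```text
[597.98878122  35.69055693 207.04817826] [ 0.07415297 -1.48281969  5.88608899] [[-41.69806297  91.45811482]] 7.2667 [3.14018771e+00 1.80035427e-04 1.66391464e+00]
```

View pics/t7.png

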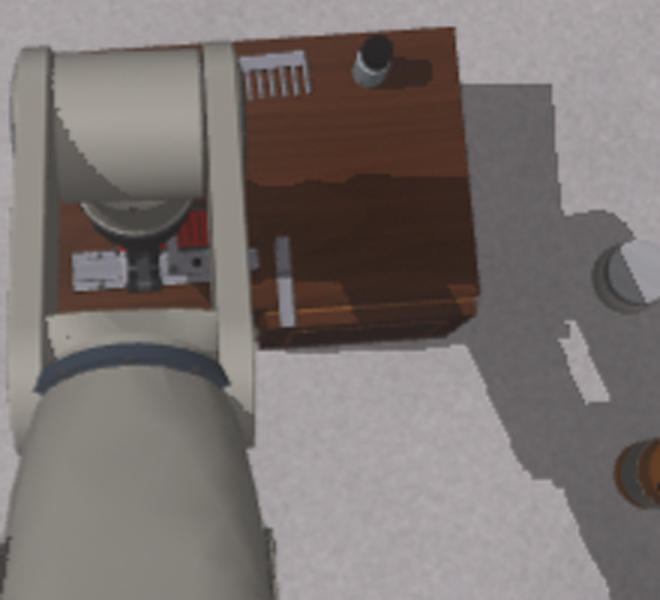

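Spring force (6 N) matches about 5.5 mm of depth. Pressing to the stop.

Call:
servo_tool(
  rows=[
    [[0,0,-0.2],0,0],
    [[0,0,0],0,0],
  ],
)

```text
clock: 7.43
eef_pos: [598.0, 35.7, 205.5]
tcp_rot: [3.14, 0.0, 1.664]
contact_force: [-2.1, -0.6, 8.5]
opening: 0.003
```

Call:
servo_tool(
  rows=[
    [[0,0,-0.1],0,0],
    [[0,0,0],0,0],
  ],
)

```text
clock: 7.6
eef_pos: [598.1, 35.8, 205.4]
tcp_rot: [3.14, 0.0, 1.664]
contact_force: [-4.8, -0.0, 16.1]
opening: -0.002
```

Bottom stop reached. Sliding along −y to push the tab.

Call:
servo_tool(
  rows=[
    [[0.03,-0.3,0.05],0,0],
    [[0.03,-0.3,0],0,0],
    [[0.03,-0.3,0],0,0],
    [[0.03,-0.3,0],0,0],
    [[0,0,0],0,0],
  ],
)

```text
clock: 8.02
eef_pos: [599.8, 25.3, 205.5]
tcp_rot: [3.138, -0.003, 1.663]
contact_force: [-2.1, 8.6, 11.4]
opening: 0.004
```

Call:
servo_tool(
  rows=[
    [[0.03,-0.3,0],0,0],
    [[0.03,-0.3,0],0,0],
    [[0.03,-0.3,0],0,0],
    [[0,0,0],0,0],
  ],
)

```text
clock: 8.35
eef_pos: [600.7, 16.5, 205.6]
tcp_rot: [3.138, -0.003, 1.663]
contact_force: [-0.6, 8.2, 12.1]
opening: 0.001
```

```bash
python3 v.py 8
```

```text
[600.69679323  16.49837048 205.54754791] [-0.8519537   8.08604226 11.8922914 ] [[-40.78405488  72.09738294]] 8.45 [ 3.13825509e+00 -2.78606372e-03  1.66345740e+00]
```

View pics/t8.png

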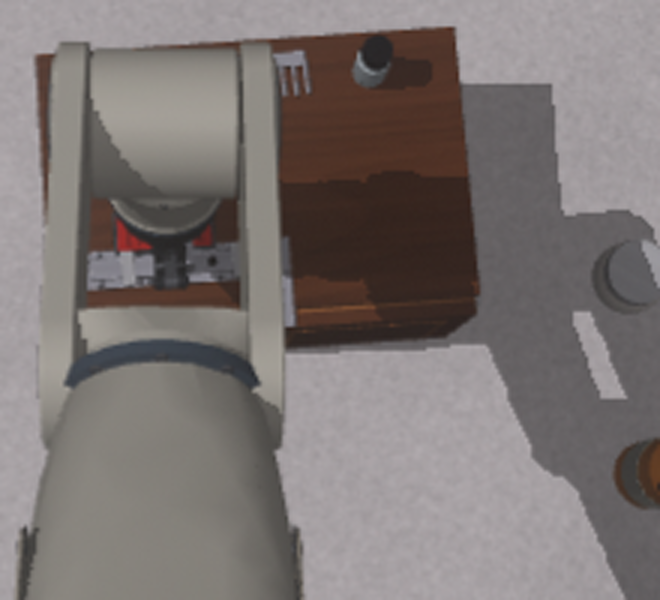

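View pics/s8.png

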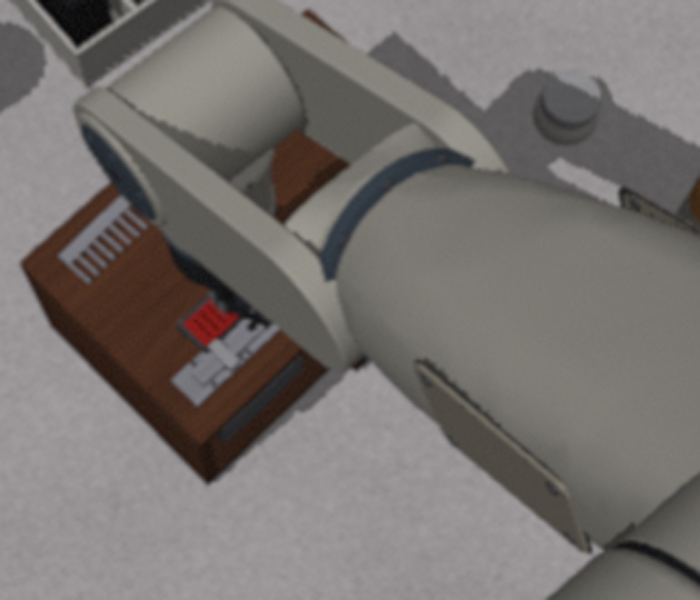

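The bar's rear end has moved (top crop 72→88 px) and the plate is still held, so the bolt is travelling. Continuing.

Call:
servo_tool(
  rows=[
    [[0.02,-0.3,0],0,0],
    [[0.02,-0.3,0],0,0],
    [[0.02,-0.3,0],0,0],
    [[0.02,-0.3,0],0,0],
    [[0,0,0],0,0],
  ],
)

```text
clock: 8.87
eef_pos: [601.8, 4.2, 205.6]
tcp_rot: [3.138, -0.003, 1.663]
contact_force: [0.0, 8.5, 11.5]
opening: -0.005
```

Call:
servo_tool(
  rows=[
    [[0.02,-0.3,0],0,0],
    [[0.02,-0.2,0],0,0],
    [[0.01,-0.1,0],0,0],
    [[0,0,0],0,0],
  ],
)

```text
clock: 9.2
eef_pos: [602.3, -1.5, 205.6]
tcp_rot: [3.138, -0.003, 1.663]
contact_force: [-1.1, 9.1, 10.7]
opening: -0.002
```

Call:
servo_tool(
  rows=[
    [[0.01,-0.1,0],0,0],
    [[0,0,0],0,0],
  ],
)

```text
clock: 9.37
eef_pos: [602.3, -2.4, 205.6]
tcp_rot: [3.138, -0.003, 1.664]
contact_force: [0.0, 8.6, 10.6]
opening: 0.003
```

Call:
servo_tool(
  rows=[
    [[0.01,-0.1,0],0,0],
    [[0,0,0],0,0],
  ],
)

```text
clock: 9.53
eef_pos: [602.4, -3.3, 205.6]
tcp_rot: [3.138, -0.003, 1.664]
contact_force: [0.1, 10.0, 11.2]
opening: 0.0
```

Call:
servo_tool(
  rows=[
    [[0.01,-0.1,0],0,0],
    [[0,0,0],0,0],
  ],
)

```text
clock: 9.7
eef_pos: [602.5, -4.3, 205.5]
tcp_rot: [3.138, -0.003, 1.664]
contact_force: [-0.3, 9.2, 11.2]
opening: -0.002
```

Call:
servo_tool(
  rows=[
    [[0.01,-0.1,0],0,0],
    [[0,0,0],0,0],
  ],
)

```text
clock: 9.87
eef_pos: [602.6, -5.2, 205.6]
tcp_rot: [3.138, -0.003, 1.664]
contact_force: [-1.6, 9.0, 12.1]
opening: 0.001
```

Call:
servo_tool(
  rows=[
    [[0.01,-0.1,0],0,0],
    [[0,0,0],0,0],
  ],
)

```text
clock: 10.03
eef_pos: [602.6, -5.4, 205.6]
tcp_rot: [3.138, -0.004, 1.663]
contact_force: [-1.0, 14.7, 11.9]
opening: -0.001
```

Call:
servo_tool(
  rows=[
    [[0.01,-0.1,0],0,0],
    [[0,0,0],0,0],
  ],
)

```text
clock: 10.2
eef_pos: [602.6, -5.5, 205.6]
tcp_rot: [3.138, -0.006, 1.663]
contact_force: [-2.2, 19.1, 12.2]
opening: -0.005
```

```bash
python3 v.py 9
```

```text
[602.57216886  -5.48269229 205.58520282] [-1.2906648  19.87546739 13.15614852] [[-40.95807681  50.03715015]] 10.3 [ 3.13803106 -0.00576004  1.66346743]
```

View pics/t9.png

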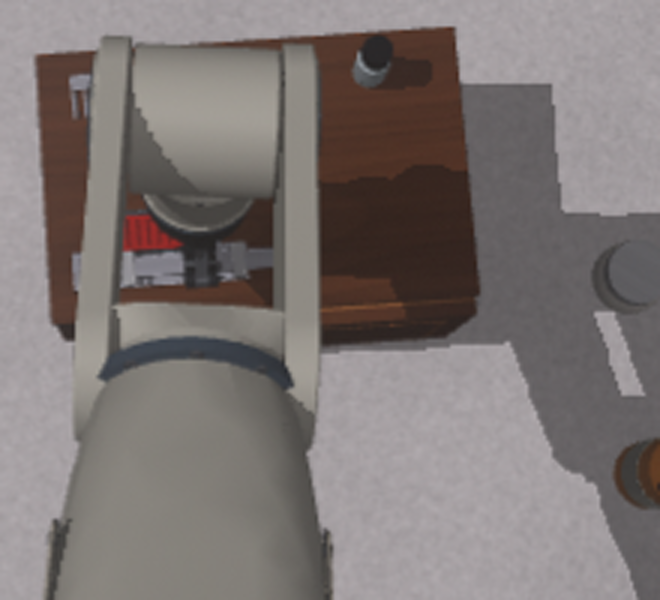

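View pics/s9.png

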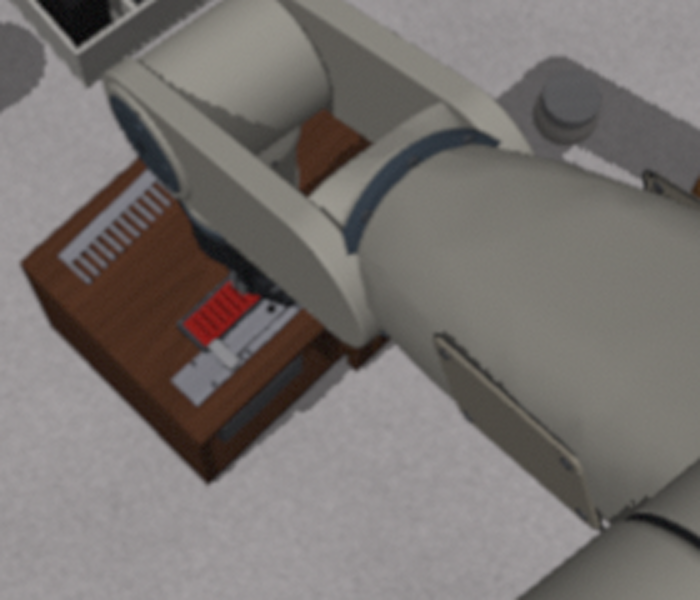

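Hard stop (19 N); the bar now reaches through the staple near (275,258) in the top crop. Easing off and lifting.

Call:
servo_tool(
  rows=[
    [[-0.01,0.1,0.0],0,0],
    [[0,0,0.3],0,0],
    [[0,0,0.4],0,0],
    [[0,0,0.5],0,0],
    [[0,0.1,0.5],0,0],
  ],
)

```text
clock: 10.72
eef_pos: [600.4, -5.6, 219.9]
tcp_rot: [-3.139, -0.003, 1.664]
contact_force: [0.2, 3.4, -3.0]
opening: -0.001
```

Call:
servo_tool(
  rows=[
    [[-0.02,0.3,1.5],0,0],
    [[0,0,2.5],0,0],
    [[0,0,4.0],0,0],
    [[0,0,4.0],0,0],
    [[0,0,0],0,0],
  ],
)

```text
clock: 11.13
eef_pos: [604.3, -4.2, 349.1]
tcp_rot: [3.13, 0.001, 1.664]
contact_force: [1.1, -0.4, 1.2]
opening: -0.004
```

Call:
servo_tool(
  rows=[
    [[-3.5,0,0],0,0],
    [[-4.0,0,0],0,0],
    [[-4.0,0,0],0,0],
    [[-4.0,0,0],0,0],
    [[-4.0,0,0],0,0],
  ],
)

```text
clock: 11.55
eef_pos: [404.2, -4.3, 340.2]
tcp_rot: [-3.141, -0.0, 1.664]
contact_force: [0.1, -0.6, 1.0]
opening: 0.001
```

```bash
python3 v.py 10
python3 - <<'E'
from h import *
for n in('side','top'):
    d=cam(n); uu,vv=np.meshgrid(np.arange(640),np.arange(480)); uv=np.c_[uu.ravel(),vv.ravel()]
    P=pts(d,uv); q=c(P); z=P[:,2]
    m=(z>222)&(z<245)&(abs(q[:,0]+55)<35)&(q[:,1]>0)&(q[:,1]<120)
    if m.sum(): a=c(plane(d,uv[m],232)); print(n,'tab',m.sum(),a.min(0),a.max(0),a.mean(0))
    hsv=cv2.cvtColor(d['frame'],cv2.COLOR_RGB2HSV).reshape(-1,3)
    m=((hsv[:,0]<6)|(hsv[:,0]>174))&(hsv[:,1]>170)&(abs(q[:,0]+42)<20)&(q[:,1]>50)&(q[:,1]<125)
    print('plate z',m.sum(),np.median(z[m]))
    m=(z>170)&(z<190)&(q[:,0]>-200)&(q[:,0]<0)&(hsv[:,1]>80); a=c(plane(d,uv[m],178))
    print([round(a[abs(a[:,1]-y)<7][:,0].min(),1) for y in (-90,-75,-60,-45,-10,0,30,60) if (abs(a[:,1]-y)<7).any()])
E
```

```text
[401.00282763  -4.23676852 340.3682996 ] [0.51743661 0.82064098 0.28899392] [[-241.54065556   69.99662793]] 11.65 [-3.13969013e+00 -2.18632192e-04  1.66384636e+00]
side tab 123 [-76.31667408  32.43410015] [-28.27214474  43.32058024] [-51.56430273  37.59610782]
plate z 387 202.95271466716326
[np.float64(-60.5), np.float64(-58.2), np.float64(-57.2), np.float64(-48.5), np.float64(-53.2), np.float64(-88.2), np.float64(-108.1), np.float64(-107.7)]
top tab 72 [-78.31930674  32.92930786] [-33.81416895  40.90373961] [-56.13039992  36.95594569]
plate z 282 200.45638408031886
[np.float64(-125.9), np.float64(-125.5), np.float64(-126.1), np.float64(-125.8), np.float64(-125.3), np.float64(-125.1), np.float64(-110.3), np.float64(-109.0)]
```

View pics/t10.png

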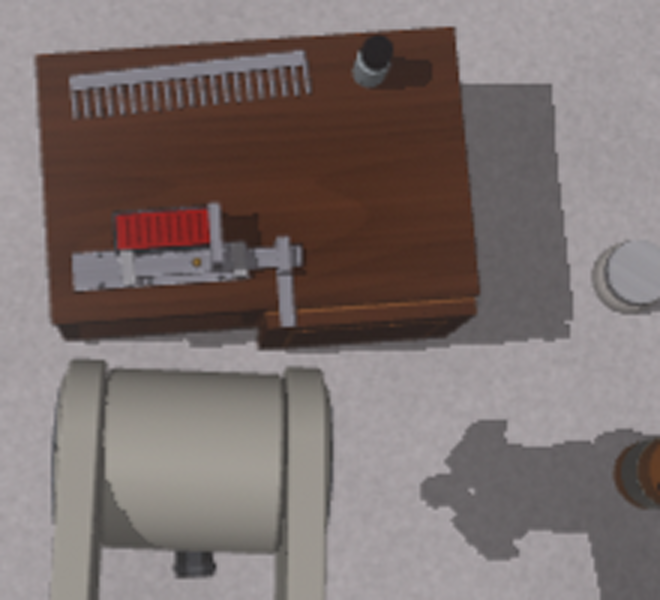

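View pics/s10.png

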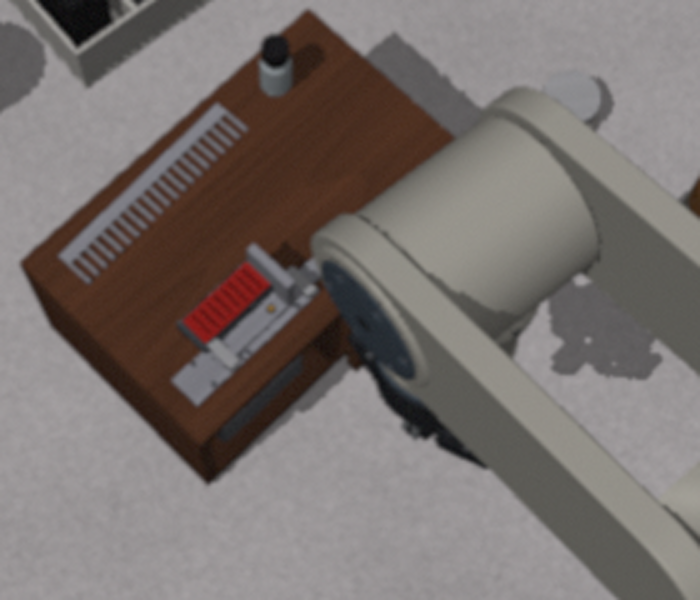

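The tab has moved 33.8 mm, the plate is back up (203 mm; top view 200.5 with its usual −2 mm bias), the brass pin shows in the second hole at (197,262), the bar is through the staple at (285,257), and the door is flat.

Call:
servo_tool(
  rows=[
    [[0,0,0],0,0],
    [[0,0,0],0,0],
    [[0,0,0],0,0],
  ],
)

```text
clock: 12.0
eef_pos: [407.1, -4.3, 340.6]
tcp_rot: [-3.141, -0.0, 1.664]
contact_force: [-0.5, -0.5, -0.2]
opening: 0.001
```

```bash
python3 -c "
from rig import r
print(r.sense()['contact_force']); print(r.sign_off())"
```

```text
[-0.45974702 -0.4837805  -0.15702039]
the job is handed in; nothing more can be done
None
```

The door is shut, the bolt is home through the staple and the lock pin is back up. I handed the job in at about 12 s of the 45 s, and it reported no verdict.

I pushed the door shut with the closed fingertips until it met its stop. I then pressed the red plate to the bottom and slid along it, pushing the tab until the bolt hit its own stop at about 19 N. Finally I eased off and lifted clear.

Last checks:
- **Door:** its front face reads flat at −125 to −126 mm in the top view, so it is shut. The side view could not confirm this at the end because the arm blocked it. It had read flat there after the push.
- **Bolt:** the tab moved 33.8 mm of its 34 mm, and the bar shows through the staple.
- **Plate:** its top reads 203 mm in the side view, against 202.5 when fully up. The top view reads 200.5 mm, and that camera reads 1.5–2 mm low elsewhere in the scene. The pin shows in the second hole.
- **Grooming things:** I saw no change in the comb, vial, jar or shampoo in the last pictures. I did not measure them, and the others were outside those pictures.
- **Contact:** forces on the tool were about zero after the retreat.

When the door met its stop, the force on the tool was about 18 N sideways with an unexplained 15 N upward part. It went away when I backed off.

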